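Set the decorating wheel's blank speed selector by clicks

ROBOT

A 6-joint arm with a two-finger parallel gripper is mounted at the origin on the work surface. World frame = base frame: x ahead of the robot, y to its left, z up, the work surface at z = 0. Lengths are in mm, angles in degrees, forces in N, time in s.
With the tool pointing down it reaches from about 300 to 850 mm from the base axis. Payload 4.2 kg.
Tool frame: the origin (TCP) lies between the finger pads; the fingertips stand ahead of it and the grasp point (between the pads) lies 3 mm ahead of it (nose_length is the z of the fingertips in the tool frame, in mm); z points along the fingers, y is the line along which they close (so a half turn about z gives the same grasp; the last joint's range is limited). The gripper opens to 91 mm and grips with 3 to 60 N. Pads are 32 mm wide; open, the fingers measure 118 mm over their backs; the gripper's body (76 mm by 178 mm) begins 60 mm behind the grasp point.
Start: joints at [-65.489, 18.312, 89.639, -0, 72.044, -1.146], TCP at [248.97, -518.319, 235.976] pointing down, gripper open.
Joint ranges: [-177.97, 177.97], [-48.28, 115.42], [12.27, 149.76], [-77.06, 257.06], [2.81, 150.46], [-146.56, 146.56]. Speed limits (degrees/s): [147.25, 147.25, 180, 180, 180, 180].

INTERFACE

Orientations are given as [roll, pitch, yaw] about the fixed x, y, z axes, in that order (R = Rz(yaw) Ry(pitch) Rx(roll)).
In Python, from workcell import state, grab_frame, camera_params, job_done, nose_length gives the robot as it stands.
- The arm moves only by the tool step_arm, never from a script. Its argument "plan" is a list that holds one entry, the list of rows, each a list of 5 numbers: the shift along the tool's x, y, z in cm, then the turn about the tool's z in rad, then the opening, from 0 (shut) to 1 (fully open). In form: [[[x, y, z, turn, gripper], ...]]. A call has 1 to 20 rows; each row is the pose to reach, as a shift and turn from the pose commanded when the call began, along the tool's axes at that moment; what a row does not reach only later rows make up. A row lasts 1/8 s, in which the tool goes at most 62.5 mm and 10.7 degrees, less where a joint would pass 70% of its speed; a pose out of reach is approached as far as the arm can. A call with a gripper value outside its range is refused whole. The fingers move at their own pace and stop on an object; "newtons" is the grip in N (left out, the last holds). Time passes only in rows, so rows that repeat a pose let the fingers close. It gives the time, the measured TCP pose, the force, the opening and the grip force at its end, in the units of the state.
- state(): the state, without advancing time (a new reading comes with each control period).
- grab_frame(name): name is "scene" or "top"; returns the picture (400x640x3 uint8, blue, green, red); there is no depth.
- camera_params(name): a dict with "camera_matrix" (3x3 intrinsics, pixels), "R" (3x3) and "t" (3): a world point X has camera coordinates R X + t. Camera axes: x right, y down, z forward; pixel columns grow to the right and rows downward; lengths in mm; the calibration is good to about 2 mm. A picture is of the moment at which its call begins. camera_params takes no time and is no camera call.
- job_done(): hands the job in; it is judged then, once.
The state is a dict: "time_s": time; "qpos": joint angles; "qvel": joint speeds; "effort": joint torques, N m; "ee_pos": TCP position; "ee_rot": TCP orientation; "force": force on the tool from outside, world axes, zero at the start; "torque": the same for the moment, N m; "gripper_width": finger opening in mm; "gripper_force": force on a finger pad.
Only numpy, scipy, OpenCV 4.12 (cv2) and the standard library are available. Lean on these libraries where they do the work, as an engineer would, in place of code of your own. Each camera call takes 0.05 s, during which the arm holds its last target. There are 200 camera calls.

TASK

The blank orange knob sets the speed of the decorating wheel. Turn it anticlockwise (seen from above) all the way back to its end stop, then clockwise exactly two clicks from the stop, and let go. Leave the blue knob of the twin box as it is and do not upset the brush cup.

Things in the scene. Friction and masses are not known exactly. Their poses are not given: they have to be found in the camera images.
- speed_knob (a joint): angle of the orange knob, rad, growing clockwise seen from above. Click positions 0.48 rad (27.5 deg) apart: 0 (at the anticlockwise end stop, bar along the box's 130 mm sides), 0.48, 0.96 (two clicks), 1.44 (at the other stop). A spring detent pulls it into the nearest one; about 0.06 N m turns it over a click. Starts between one and three clicks.
- speed_knob_grip (a point): grip point on the orange knob's vertical axis, 106 mm above the table. Unmarked upright bar 42 mm long, 14 mm wide, its top 10 mm above this point, on a round skirt of 44 mm diameter with its top 24 mm below this point. x axis along the bar (both ends alike), z up. It sits mid-top on a cream white box 130 x 100 x 70 mm fixed to the table, left or right of its twin.
- fan_knob_tip (a point): end of the bar, at its top edge, of the blue knob on the twin box (same box and knob sizes, belongs to the extractor fan): 20 mm out from that knob's axis, 116 mm above the table. To be left alone.
- brush_cup: loose blue ceramic cup, 80 mm across and 100 mm high, with brushes that stand up to 220 mm above the table; origin at the centre of its underside, z up. A bystander to the robot's right.

How it is judged (in metres and radians):
On the way:
1. the orange knob is turned back to its anticlockwise end stop (value of joint speed_knob below 0.15 rad), for 0.2 s.
At the end, for the whole second after the job is handed in: The orange knob, after having been back at its anticlockwise end stop, rests at the second click (0.96 rad, within 0.2 rad); the blue knob is where it was (bar end within 6 mm) and the brush cup stands upright (within 17 degrees) (value of joint speed_knob between 0.76 and 1.16 rad and velocity of joint speed_knob between -0.2 and 0.2 rad/s and distance of fan_knob_tip from where it was at the start of the episode below 0.006 m and angle between brush_cup's own z axis and vertical below 0.3 rad); the robot touches nothing.
It fails at once if the blue knob is turned by a click (distance of fan_knob_tip from where it was at the start of the episode above 0.008 m).
It fails at once if the brush cup is knocked over (angle between brush_cup's own z axis and vertical above 0.6 rad).
It also fails if it takes over 35 s, if anything falls off the work surface, if the arm or the gripper's body presses on something with over 40 N, if the wrist force passes 120 N, or if a joint passes its speed limit or range.

## Working session

There is one attempt and no reset: what is moved stays moved. The work goes in short steps, Python scripts to look and compute and a tool call to move; the robot and the scene stay as the last step left them, time stands still between calls to the robot, and variables do not carry over. Pictures are saved under pics/ and viewed, at most 10 in all, crops included, and the job is handed in when it is done.

Besides the shell and the picture viewer there is one more tool, called after "Call:" in YAML: its name, and indented under it one key for each argument. step_arm: Moves the arm, as the interface text tells. Its arguments: {"type":"object","properties":{"plan":{"type":"array","items":{"type":"array","items":{"type":"array","items":{"type":"number"}}}},"newtons":{"type":"number"}},"required":["plan"]}

```bash
mkdir -p pics; python3 - <<'E'
from workcell import *
import cv2,numpy as np
for n in("scene","top"):
    cv2.imwrite(f"pics/{n}0.png",grab_frame(n)); c=camera_params(n); print(n,np.round(c["camera_matrix"],1).tolist(),np.round(-c["R"].T@c["t"]),np.round(c["R"],2).tolist())
s=state();print(s,nose_length() if callable(nose_length) else nose_length)
E
```

```text
scene [[451.8, 0.0, 311.0], [0.0, 451.8, 199.2], [0.0, 0.0, 1.0]] [1073. -847.  727.] [[0.8, 0.6, -0.01], [0.33, -0.46, -0.82], [-0.49, 0.66, -0.57]]
top [[458.5, 0.0, 315.1], [0.0, 458.5, 200.5], [0.0, 0.0, 1.0]] [ 394. -150. 1326.] [[-0.03, -1.0, 0.0], [-0.99, 0.03, -0.11], [0.11, -0.01, -0.99]]
{'time_s': 0.1, 'qpos': array([-6.54883926e+01,  1.83457104e+01,  8.96985553e+01, -3.02811377e-04,
        7.20435855e+01, -1.14365146e+00]), 'qvel': array([ 0.10461107, -0.10265467, -0.07652608, -0.06452005,  0.00984345,
       -0.01329946]), 'effort': array([ 6.44713782e-04, -4.13330054e+01, -2.32510006e+01,  7.29501410e-02,
        4.21884342e-02, -4.50549260e-05]), 'ee_pos': array([ 248.79818476, -517.92960712,  235.23289223]), 'ee_rot': array([-1.79912161e+02, -1.46557478e-03,  2.56553514e+01]), 'force': array([-0.15351323, -0.23494912,  0.10818137]), 'torque': array([ 0.05889936, -0.00665842,  0.00744417]), 'gripper_force': 0.0, 'gripper_width': 91.07259466222943} 22.0
```

View pics/top0.png

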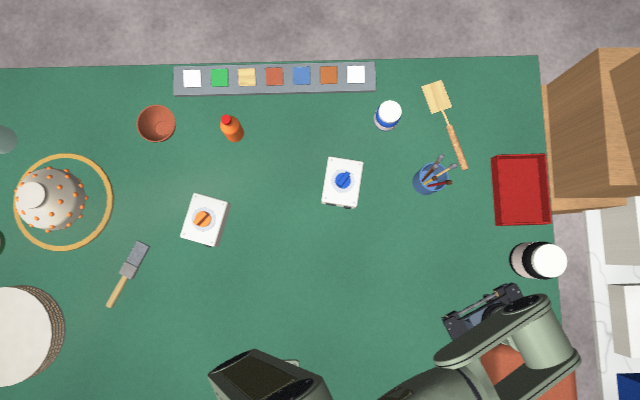

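View pics/scene0.png

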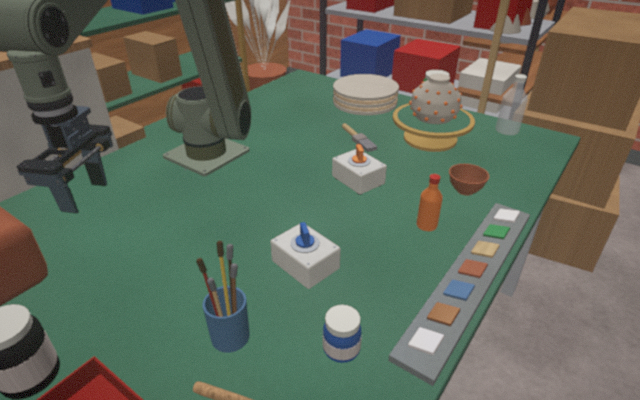

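The top view shows the orange knob at about (204,219) and the blue knob at (343,181). The cup is at (430,180), between the arm and the blue box. Next I'll measure the orange knob and its box.

```bash
cat > h.py <<'E'
from workcell import *
import cv2,numpy as np
def ray(n,uv,z):
    c=camera_params(n);R,t=np.array(c["R"]),np.array(c["t"]);o=-R.T@t
    d=R.T@np.linalg.inv(c["camera_matrix"])@np.array([uv[0],uv[1],1.]);return o+d*(z-o[2])/d[2]
def blob(m,near):
    k,l,s,ce=cv2.connectedComponentsWithStats(m.astype(np.uint8))
    i=min((i for i in range(1,k) if s[i,4]>25),key=lambda i:np.hypot(*(ce[i]-near)));return l==i
def knob(n,im,near,zt,lo,hi):
    h=cv2.cvtColor(im,cv2.COLOR_BGR2HSV);m=blob(cv2.inRange(h,lo,hi)>0,near)
    v,u=np.nonzero(m);P=np.array([ray(n,p,zt)[:2] for p in zip(u,v)])
    r=cv2.minAreaRect(P.astype(np.float32));w,V=np.linalg.eigh(np.cov(P.T))
    return m.sum(),P.mean(0),np.degrees(np.arctan2(V[1,1],V[0,1]))%180,r,np.c_[u,v].mean(0)
O=((3,110,80),(22,255,255))
def box(n,im,near):
    h=cv2.cvtColor(im,cv2.COLOR_BGR2HSV);m=(h[...,1]<60)&(h[...,2]>150)
    m=blob(m,near);v,u=np.nonzero(m);P=np.array([ray(n,p,70)[:2] for p in zip(u,v)]).astype(np.float32)
    return m.sum(),cv2.minAreaRect(P)
E
python3 - <<'E'
from h import *
t=cv2.imread("pics/top0.png");s=cv2.imread("pics/scene0.png")
print(knob("top",t,(204,219),114,*O));print(knob("scene",s,(360,155),114,*O))
print(box("top",t,(204,219)),box("top",t,(343,181)))
a=cv2.resize(t[185:255,170:240],None,fx=6,fy=6,interpolation=2);b=cv2.resize(s[135:205,320:390],None,fx=6,fy=6,interpolation=2)
cv2.imwrite("pics/c0.png",np.hstack([a[:,:390],b[:,:400]]))
E
```

```text
(np.int64(202), array([493.68892256, 141.77203377]), np.float64(106.00221979205459), ((494.03765869140625, 140.7397918701172), (39.4913330078125, 40.00260543823242), 63.08116912841797), array([202.00990099, 218.82178218]))
(np.int64(154), array([518.70118775, 111.22154088]), np.float64(120.71782024973929), ((512.9838256835938, 118.30598449707031), (35.37274932861328, 104.33905029296875), 30.981224060058594), array([359.03896104, 154.41558442]))Traceback (most recent call last):
  File "<stdin>", line 4, in <module>
  File "h.py", line 17, in box
    m=blob(m,near);v,u=np.nonzero(m);P=np.array([ray(n,p,70)[:2] for p in zip(u,v)]).astype(np.float32)
                                                 ~~~^^^^^^^^
  File "h.py", line 4, in ray
    c=camera_params(n);R,t=np.array(c["R"]),np.array(c["t"]);o=-R.T@t
ValueError: time passes only in moves, steps and waits
```

```bash
python3 - <<'E'
s=open("h.py").read()
s=s.replace("def ray(","C={n:camera_params(n) for n in('top','scene')}\ndef ray(").replace("c=camera_params(n);","c=C[n];")
open("h.py","w").write(s)
E
python3 - <<'E'
from h import *
t=cv2.imread("pics/top0.png");s=cv2.imread("pics/scene0.png")
print(box("top",t,(204,219)),box("top",t,(343,181)))
a=cv2.resize(t[185:255,170:240],None,fx=6,fy=6,interpolation=2);b=cv2.resize(s[135:205,320:390],None,fx=6,fy=6,interpolation=2)
cv2.imwrite("pics/c0.png",np.hstack([a[:,:390],b[:,:400]]))
E
```

```text
(np.int64(1518), ((496.66650390625, 148.7667236328125), (101.02616882324219, 129.2870635986328), 72.70589447021484)) (np.int64(1527), ((588.5560302734375, -234.85983276367188), (101.69517517089844, 135.2056427001953), 79.37635040283203))
```

View pics/c0.png

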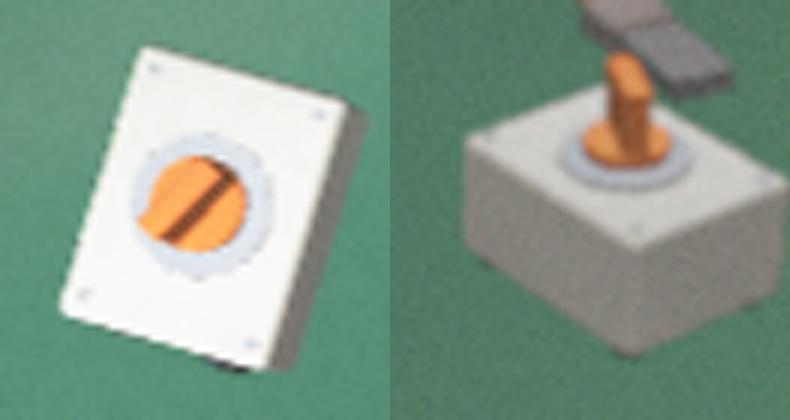

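The crop shows the bar running lower-left to upper-right, with its dark side face from (165,240) to (235,175). I'll fit its angle and the knob axis.

```bash
cat >> h.py <<'E'
def measure(t,near=(203,219)):
    h=cv2.cvtColor(t,cv2.COLOR_BGR2HSV);H,S,V=[h[...,i].astype(int) for i in range(3)]
    Y,X=np.mgrid[:400,:640];nr=np.hypot(X-near[0],Y-near[1])<16
    out={}
    for k,m,z in(("dark",nr&(V<170)&(S>70)&((H<25)|(H>170)),100),("disc",nr&(S>60)&((H<25)|(H>170)),88)):
        v,u=np.nonzero(m);P=np.array([ray("top",p,z)[:2] for p in zip(u,v)])
        w,E=np.linalg.eigh(np.cov(P.T));out[k]=(len(P),np.round(P.mean(0),1),round(np.degrees(np.arctan2(E[1,1],E[0,1]))%180,1),np.round(np.sqrt(w),1))
    v,u=np.nonzero(nr&(S>60)&((H<25)|(H>170)));(c,_)=cv2.minEnclosingCircle(np.c_[u,v].astype(np.float32));out["circ"]=ray("top",c,85).round(1)
    return out
E
python3 - <<'E'
from h import *
t=cv2.imread("pics/top0.png");print(measure(t))
h=cv2.cvtColor(t,cv2.COLOR_BGR2HSV)
# box top from bright white only
g=cv2.inRange(h,(0,0,205),(180,60,255))>0
Q=blob(g,(204,219));v,u=np.nonzero(Q);P=np.array([ray("top",p,70)[:2] for p in zip(u,v)]).astype(np.float32);r=cv2.minAreaRect(P);print(r)
# project box corners & axis in scene for check
import math
cx,cy=r[0];c=C["scene"]
for p in((cx,cy,116),(cx,cy,82)):
    q=c["camera_matrix"]@(np.array(c["R"])@p+c["t"]);print(q[:2]/q[2])
E
```

```text
{'dark': (37, array([496.2, 141.7]), np.float64(138.5), array([ 2.5, 12.7])), 'disc': (216, array([496.1, 147.9]), np.float64(101.8), array([10.9, 11.7])), 'circ': array([495.6, 150.1,  85. ])}
((496.25677490234375, 149.53114318847656), (97.62724304199219, 126.5400390625), 72.60814666748047)
[359.41180659 146.11366807]
[358.82219445 156.55549357]
```

Call:
step_arm:
  plan:
    - [[51.2,-49.4,0,-1.91,1],[51.2,-49.4,0,-1.91,1],[51.2,-49.4,0,-1.91,1],[51.2,-49.4,0,-1.91,1],[51.2,-49.4,0,-1.91,1],[51.2,-49.4,0,-1.91,1],[51.2,-49.4,0,-1.91,1],[51.2,-49.4,0,-1.91,1],[51.2,-49.4,0,-1.91,1],[51.2,-49.4,0,-1.91,1],[51.2,-49.4,0,-1.91,1],[51.2,-49.4,0,-1.91,1],[51.2,-49.4,0,-1.91,1],[51.2,-49.4,3,-1.91,0.7],[51.2,-49.4,7,-1.91,0.6],[51.2,-49.4,7,-1.91,0.6],[51.2,-49.4,7,-1.91,0.6]]

```text
time_s: 2.22
ee_pos: [497.2, 148.1, 167.2]
ee_rot: [179.9, 0.1, 135.0]
force: [0.4, -0.3, 0.2]
gripper_width: 55.9
gripper_force: 0.0
```

```bash
python3 - <<'E'
from h import *
s=grab_frame("scene");cv2.imwrite("pics/s1.png",cv2.resize(s[90:215,280:440],None,fx=4,fy=4,interpolation=2));print(state()["ee_pos"],state()["qpos"])
E
```

```text
[497.58178097 148.38658986 167.64649503] [ 1.53435539e+01  1.64164400e+01  1.02984458e+02 -1.37858028e-02
  6.04281512e+01 -2.97018563e+01]
```

View pics/s1.png

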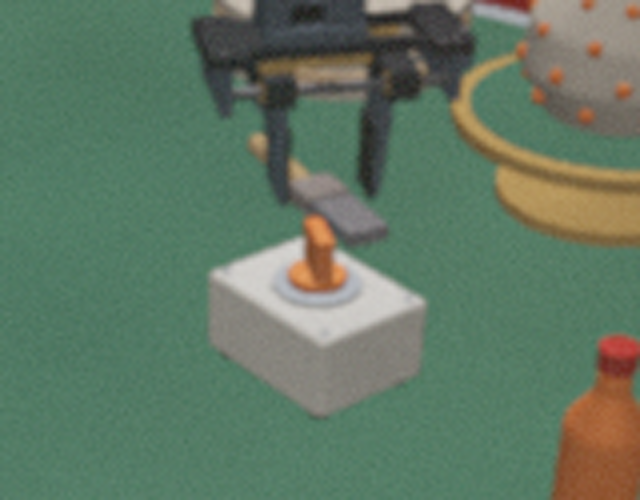

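The fingers, at (285,195) and (372,190), straddle the bar at (320,225). Next I lower and close gently.

Call:
step_arm:
  plan:
    - [[0,0,3,0,0.6],[0,0,5.8,0,0.6],[0,0,5.8,0,0.6],[0,0,5.8,0,0.6],[0,0,5.8,0,0.3],[0,0,5.8,0,0.1],[0,0,5.8,0,0],[0,0,5.8,0,0],[0,0,5.8,0,0],[0,0,5.8,0,0]]
  newtons: 15

```text
time_s: 3.52
ee_pos: [496.3, 148.4, 108.0]
ee_rot: [-179.9, -0.0, 135.1]
force: [-0.9, -2.2, 3.1]
gripper_width: 14.2
gripper_force: 15.0
```

Call:
step_arm:
  plan:
    - [[0,0,0,0,0],[0,0,0,-0.12,0],[0,0,0,-0.24,0],[0,0,0,-0.36,0],[0,0,0,-0.46,0],[0,0,0,-0.52,0],[0,0,0,-0.54,0],[0,0,0,-0.54,0],[0,0,0,-0.54,0],[0,0,0,-0.54,0]]
  newtons: 25

```text
time_s: 4.78
ee_pos: [495.9, 147.9, 108.0]
ee_rot: [-179.9, -0.1, 165.8]
force: [-2.4, -4.8, 4.8]
gripper_width: 14.4
gripper_force: 25.4
```

```bash
python3 - <<'E'
from h import *
s=state();print({k:np.round(s[k],3) for k in("ee_pos","ee_rot","force","torque","effort","gripper_width","gripper_force")})
t=grab_frame("top")[175:265,150:260];f=grab_frame("scene")[100:190,310:420];cv2.imwrite("pics/c2.png",cv2.resize(np.hstack([t,f]),None,fx=3.6,fy=3.6,interpolation=2))
E
```

```text
{'ee_pos': array([495.937, 147.877, 107.977]), 'ee_rot': array([-1.79927e+02, -7.90000e-02,  1.65845e+02]), 'force': array([-2.408, -4.84 ,  4.765]), 'torque': array([-0.873,  0.358, -0.917]), 'effort': array([  2.814, -36.29 , -19.52 ,   0.499,  -1.11 ,  -0.904]), 'gripper_width': np.float64(14.431), 'gripper_force': np.float64(25.383)}
```

View pics/c2.png

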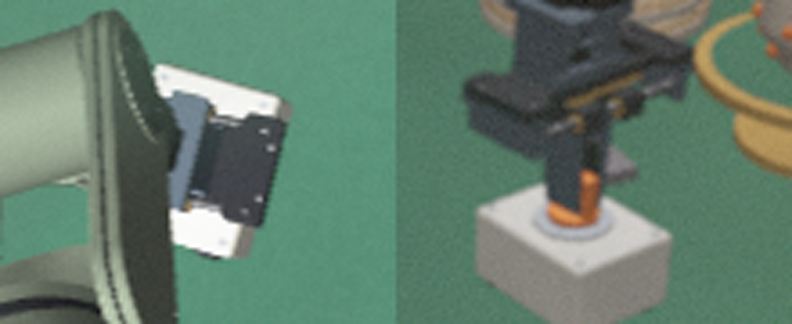

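Measured torque is 0.92 N m, far above the 0.06 N m needed for a click. The tool yaw of 165.8° is past the box axis at 162.6°, so the knob is against its stop. Next I turn it clockwise two clicks.

Call:
step_arm:
  plan:
    - [[0,0,0,0.12,0],[0,0,0,0.24,0],[0,0,0,0.36,0],[0,0,0,0.48,0],[0,0,0,0.6,0],[0,0,0,0.72,0],[0,0,0,0.84,0],[0,0,0,0.96,0],[0,0,0,1.02,0],[0,0,0,1.02,0],[0,0,0,1.02,0],[0,0,0,1.02,0]]

```text
time_s: 6.38
ee_pos: [496.8, 148.6, 108.0]
ee_rot: [180.0, 0.0, 107.6]
force: [-0.2, -1.8, 2.1]
gripper_width: 13.6
gripper_force: 25.0
```

```bash
python3 - <<'E'
from h import *
s=state();print({k:np.round(s[k],3) for k in("ee_pos","ee_rot","force","torque","gripper_width")})
E
```

```text
{'ee_pos': array([496.773, 148.649, 108.001]), 'ee_rot': array([1.79978e+02, 1.30000e-02, 1.07618e+02]), 'force': array([-0.157, -1.817,  2.144]), 'torque': array([-0.336,  0.029,  0.011]), 'gripper_width': np.float64(13.578)}
```

Yaw is 107.6° and the torque is near zero, so the knob sits in the detent. I release, retreat upward, then move back so the top camera can see the knob.

Call:
step_arm:
  plan:
    - [[0,0,0,0,0.2],[0,0,0,0,0.4],[0,0,0,0,0.6],[0,0,0,0,0.6],[0,0,-3,0,0.6],[0,0,-7,0,0.6],[0,0,-13,0,0.6],[0,0,-13,0,0.6],[0,0,-13,0,0.6]]

```text
time_s: 7.5
ee_pos: [496.1, 148.6, 237.5]
ee_rot: [-180.0, 0.0, 107.6]
force: [0.4, -0.2, -0.5]
gripper_width: 54.9
gripper_force: 0.0
```

Call:
step_arm:
  plan:
    - [[-15,-15,0,0,0.6],[-15,-15,0,0,0.6],[-15,-15,0,0,0.6],[-15,-15,0,0,0.6],[-15,-15,0,0,0.6],[-15,-15,0,0,0.6]]

```text
time_s: 8.25
ee_pos: [398.9, -39.2, 237.1]
ee_rot: [-179.9, -0.1, 107.6]
force: [-0.5, 0.0, 0.5]
gripper_width: 54.7
gripper_force: 0.0
```

```bash
python3 - <<'E'
from h import *
t=grab_frame("top");print(measure(t))
t=t[150:270,150:260];f=grab_frame("scene")[120:240,310:420];cv2.imwrite("pics/c3.png",cv2.resize(np.hstack([t,f]),None,fx=3.6,fy=3.6,interpolation=2))
E
```

```text
{'dark': (16, array([500.2, 131. ]), np.float64(125.8), array([3.7, 7. ])), 'disc': (224, array([496.4, 148.6]), np.float64(90.5), array([10.8, 12.3])), 'circ': array([496.5, 151.2,  85. ])}
```

View pics/c3.png

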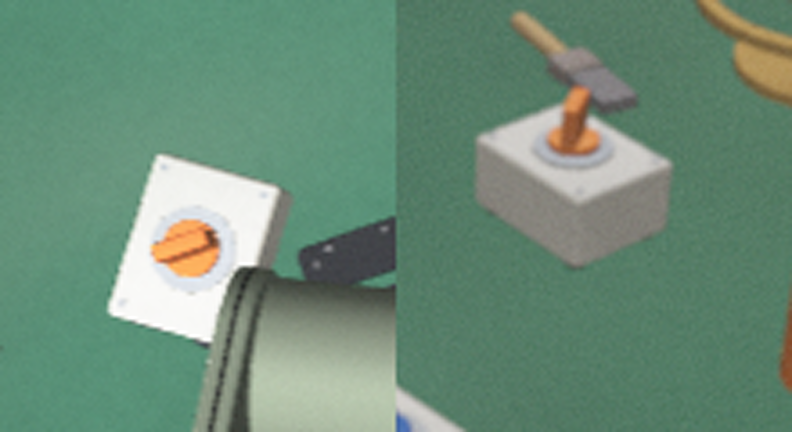

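The bar runs from (160,255) to (215,238), about 20° off the image horizontal. That is a world angle of roughly 108°, which is the second click. The robot is clear, so I hand in.

```bash
python3 -c "
from workcell import *
print(job_done())"
```

```text
the job is handed in; nothing more can be done
None
```

I turned the orange knob back to its anticlockwise stop, then clockwise two clicks, and let go; the final picture shows it at the second click, the arm stayed clear of the blue knob and cup, and the job is handed in (no verdict was returned).

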